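Set the battery charger to three cells by counting clicks

ROBOT

A 6-joint arm with a two-finger parallel gripper is mounted at the origin on the work surface. World frame = base frame: x ahead of the robot, y to its left, z up, the work surface at z = 0. Lengths are in mm, angles in rad, forces in N, time in s.
With the tool pointing down it reaches from about 275 to 750 mm from the base axis. Payload 10.2 kg.
Tool frame: the origin (TCP) lies at the very end of the fingers, on their centre line; the grasp point (between the pads) lies 19 mm behind it (ctrl.hold_point_z is the distance from the TCP to the grasp point, in mm); z points along the fingers, y is the direction in which the jaws open and shut (so a half turn about z gives the same grasp; the last joint's range is limited). The gripper opens to 85 mm and grips with 20 to 120 N. Pads are 22 mm wide; open, the fingers measure 114 mm over their backs; the gripper's body (76 mm by 85 mm) begins 54 mm behind the grasp point. The pads swing forward as they close: fully open they stand 13 mm farther back than shut.
Start: joints at [-1.504, 0.313, 1.498, -0, 1.331, -0.223], TCP at [150.011, -503.118, 231.294] pointing down, gripper open.
Joint ranges: [-2.94, 2.94], [-0.97, 2.17], [0.19, 2.56], [-1.23, 4.37], [0.02, 3.11], [-2.88, 2.88]. Speed limits (rad/s): [2.39, 2.39, 3.01, 3.14, 3.14, 3.14].

INTERFACE

Orientations are given as a unit quaternion [w, x, y, z].
In Python, from rig import readout, cams, workorder, spotter, ctrl gives the robot as it stands.
- The arm moves only by the tool step_arm, never from a script. Its argument "plan" is text: rows parted by semicolons, each of 5 numbers parted by spaces: the shift along the tool's x, y, z in cm, then the turn about the tool's z in degrees, then the opening in per cent of the stroke, from 0 (shut) to 100 (fully open). In form: x y z twist gripper; .... A call has 1 to 10 rows; each row is the pose to reach, as a shift and turn from the pose commanded when the call began, along the tool's axes at that moment; what a row does not reach only later rows make up. A row lasts 1/10 s, in which the tool goes at most 50 mm and 8.59 degrees, less where a joint would pass 70% of its speed; a pose out of reach is approached as far as the arm can. A call with a gripper value outside its range is refused whole. The fingers move at their own pace and stop on an object; "grip_force" is the grip in N (left out, the last holds). Time passes only in rows, so rows that repeat a pose let the fingers close. It gives the time, the measured TCP pose, the force and the opening at its end, in the units of the state.
- readout.sense(): the state, without advancing time (a new reading comes with each control period).
- cams.capture(name): name is "side" or "top" or "wrist"; returns (picture, depth): 384x512x3 uint8, red, green, blue; 384x512 float32, mm along the optical axis (not along the pixel's ray), 0 where there is no reading.
- cams.camera_info(name): a dict with "vfov" (degrees; the focal length in pixels is half the picture's height over the tangent of half this angle, whatever the lens; pixels are square), "cx", "cy" (the principal point, pixels), "k1" (the pictures are not rectified: a ray, as slopes to the right and down, at radius r is drawn at 1 + k1 r^2 times it, then the intrinsics apply), "rvec" (rotation vector, rad) and "tvec" (3), from world to camera coordinates, as OpenCV has them. Camera axes: x right, y down, z forward; pixel columns grow to the right and rows downward; lengths in mm; the calibration is good to about 2 mm. A picture is of the moment at which its call begins: read the wrist's pose just before it. camera_info takes no time and is no camera call; for the wrist camera it gives the pose at the moment of the call.
- workorder.finish_job(): hands the job in, once; it reports no verdict.
Trained networks look in the newest picture that a camera, given by its name, has taken for a name from the list of things; names that differ only in an ending like _2 or _b are one class to them, and where a whole thing is asked for, a point or a joint stands for the part that bears it (a point fixed in the world has none). Each returns a list of dicts, best first, with "conf" (0 to 1); they miss things now and then, are a little off and sometimes report something else, mostly with a low value. They report only what shows in the picture. A call takes as long as a camera call.
- spotter.regions_of(camera, target): "pixels" (384x512 bool, what is visible of it) and "extent" ([centre column, centre row, width, height] in pixels, round what is visible of it).
The state is a dict: "time_s": time; "joints": joint angles; "dq": joint speeds; "tau": joint torques, N m; "eef_pos": TCP position; "ee_rot": TCP orientation; "force": force on the tool from outside, world axes, zero at the start; "wrist_torque": the same for the moment, N m; "grip_width": opening from 0.0 (shut) to 1.0 (fully open).
Only numpy, scipy, OpenCV 4.12 (cv2) and the standard library are available. Lean on these libraries where they do the work, as an engineer would, in place of code of your own. Each camera call takes 0.05 s, during which the arm holds its last target. There are 200 camera calls.

TASK

A three-cell laptop battery pack lies in the bench charger, but the charger's orange cell-count lever was left on a lower setting. With your closed fingertips, gently push the lever all the way back to its off stop so that the count is sure, then push it the other way and count the clicks, stopping at the third (three cells) without running past it. Never take the lever between the fingers; leave the pack, the upright loose cell, the loupe and the screwdriver as they are, and finish with the hand clear.

Things in the scene. Friction and masses are not known exactly. Their poses are not given: they have to be found in the camera images.
- charger: Fixed bench charger, grey and black, 200 mm deep (own x) by 270 wide (own y). Origin on the desk under its centre, z up, front (-x) toward the robot. Front part (x -100 to +16 mm) is a flat console, top 52 mm above the desk; behind it the pack bay. Lever slot along own y at x = -42 mm, y -36 (off) to +36 mm (six cells). Each setting has a white tick: a red dot at off, then 1 to 6 white pips.
- lever_cap (a point): Top centre of the orange lever cap, 86 mm above the desk; moves with the lever, axes as the charger's. The cap is 24 mm (x) by 14 mm (y, the way it slides) by 24 mm high, its underside 10 mm above the console on a thin steel stem.
- cell_lever (a joint): Lever position in m, growing toward the charger's own +y: 0 = at the off stop, then a click every 12 mm (0.012 one cell, 0.024 two, 0.036 three, up to 0.072). A sprung ball draws it into the nearest click and holds it; leaving a click takes about 4 N, falling to nothing half way to the next; 1 to 2 mm beyond, it snaps on by itself. It starts in the first or second click, seldom between them.
- pack: Black laptop battery pack, 50 x 205 x 21 mm (x, y, z), loose, lying in the charger's bay with its length along the charger's y. Its top is 55 mm above the desk. Origin at the centre of its underside.
- cell: Loose blue round cell, 18.4 mm diameter and 65 mm tall, standing upright on the console near the charger's +y end, 95 to 120 mm from the charger's centre line. Origin at the centre of its underside.
- loupe: Black watchmaker's loupe, 43 mm diameter and 36 mm tall, on the desk at the charger's +y side. Origin at the centre of its underside.
- screwdriver: Yellow-handled screwdriver, 170 mm long, 26 mm thick, lying on the desk at the charger's -y side. Origin on the desk under its middle; x along its length.

How it is judged:
By the outcome, as a careful person would: the job done as asked, in the order asked, and still so for the second after the job is handed in, with the robot touching nothing.
It also fails if it takes over 53 s, if anything falls off the work surface, if the arm or the gripper's body presses on something with over 40 N, if the wrist force passes 120 N, or if a joint passes its speed limit or range.

## Working session

There is one attempt and no reset: what is moved stays moved. The work goes in short steps, Python scripts to look and compute and a tool call to move; the robot and the scene stay as the last step left them, time stands still between calls to the robot, and variables do not carry over. Pictures are saved under pics/ and viewed, about 8 in all and at most 12, crops included, and the job is handed in when it is done.

Besides the shell and the picture viewer there is one more tool, called after "Emit:" as name(argument=value, ...), one argument or row to a line, values as JSON. step_arm: Moves the arm, as the interface text tells. Its arguments: {"type":"object","properties":{"plan":{"type":"string"},"grip_force":{"type":"number"}},"required":["plan"]}

```bash
mkdir -p pics; cat > h.py <<'E'
import numpy as np, cv2
from rig import readout, cams, workorder, spotter, ctrl
def cal(n):
    i=cams.camera_info(n); f=192/np.tan(np.radians(i['vfov'])/2)
    R=cv2.Rodrigues(np.array(i['rvec'],float))[0]; t=np.array(i['tvec'],float)
    K=np.array([[f,0,i['cx']],[0,f,i['cy']],[0,0,1]]); return K,np.array([i['k1'],0,0,0.]),R,t
def world(c,uv,d):
    K,D,R,t=c; uv=np.asarray(uv,float).reshape(-1,1,2)
    n=cv2.undistortPoints(uv,K,D)[:,0]; d=np.asarray(d,float).reshape(-1,1)
    return (np.hstack([n,np.ones((len(n),1))])*d-t)@R
def onz(c,uv,z):
    K,D,R,t=c; n=cv2.undistortPoints(np.asarray(uv,float).reshape(-1,1,2),K,D)[:,0]
    r=np.hstack([n,np.ones((len(n),1))])@R; o=-R.T@t
    return o+r*((z-o[2])/r[:,2])[:,None]
def proj(c,P):
    K,D,R,t=c; return cv2.projectPoints(np.asarray(P,float).reshape(-1,3),cv2.Rodrigues(R)[0],t,K,D)[0][:,0]
def cloud(c,m,d):
    v,u=np.nonzero(m&(d>0)); return world(c,np.c_[u,v],d[v,u])
E
cat > a.py <<'E'
from h import *
s=readout.sense(); print(s['eef_pos'],s['ee_rot'],s['grip_width'],s['time_s'])
for n in ['top','side']:
    p,d=cams.capture(n); c=cal(n); cv2.imwrite(f'pics/{n}0.png',p[:,:,::-1]); np.savez(f'{n}0.npz',p=p,d=d)
    print(n,'campos',(-c[2].T@c[3]).round())
    for t in ['charger','lever_cap','pack','cell','loupe','screwdriver']:
        for r in spotter.regions_of(n,t)[:2]:
            P=cloud(c,r['pixels'],d); q=np.percentile(P,[2,50,98],axis=0).round().tolist() if len(P) else None
            print(t,round(r['conf'],2),np.round(r['extent']).tolist(),r['pixels'].sum(),q)
a=np.hstack([cv2.imread('pics/top0.png'),cv2.imread('pics/side0.png')]); cv2.imwrite('pics/both0.png',cv2.resize(a,(800,300),interpolation=cv2.INTER_AREA))
E
python3 a.py
```

```text
[ 149.99881852 -502.84491018  230.73235866] [-6.49517123e-04  9.89519369e-01  1.44398731e-01  4.82570164e-05] 1.0021382598241713 0.0
top campos [506.  53. 909.]
charger 0.57 [292.0, 209.0, 154.0, 140.0] 9031 [[489.0, -173.0, 32.0], [597.0, -23.0, 52.0], [745.0, 107.0, 56.0]]
lever_cap 0.64 [287.0, 223.0, 7.0, 4.0] 63 [[563.0, -28.0, 83.0], [572.0, -20.0, 86.0], [582.0, -12.0, 89.0]]
pack 0.76 [306.0, 184.0, 91.0, 66.0] 2167 [[601.0, -147.0, 41.0], [660.0, -60.0, 55.0], [722.0, 28.0, 59.0]]
cell 0.62 [240.0, 199.0, 11.0, 11.0] 105 [[617.0, 71.0, 52.0], [624.0, 79.0, 114.0], [640.0, 90.0, 119.0]]
loupe 0.85 [228.0, 158.0, 19.0, 21.0] 280 [[709.0, 95.0, 4.0], [726.0, 111.0, 36.0], [746.0, 131.0, 40.0]]
loupe 0.72 [288.0, 224.0, 7.0, 9.0] 50 [[563.0, -26.0, 84.0], [571.0, -20.0, 87.0], [580.0, -14.0, 89.0]]
side campos [ 247. -349.  638.]
charger 0.56 [282.0, 240.0, 137.0, 135.0] 9990 [[477.0, -183.0, 15.0], [580.0, -56.0, 52.0], [740.0, 101.0, 56.0]]
lever_cap 0.51 [254.0, 227.0, 13.0, 18.0] 161 [[561.0, -30.0, 57.0], [571.0, -22.0, 81.0], [581.0, -11.0, 88.0]]
pack 0.67 [303.0, 224.0, 58.0, 88.0] 2341 [[595.0, -152.0, 39.0], [650.0, -75.0, 55.0], [719.0, 27.0, 58.0]]
pack 0.46 [309.0, 331.0, 102.0, 16.0] 1003 [[444.0, -256.0, 12.0], [481.0, -186.0, 23.0], [563.0, -150.0, 27.0]]
cell 0.52 [236.0, 182.0, 16.0, 26.0] 222 [[617.0, 72.0, 55.0], [622.0, 77.0, 93.0], [633.0, 88.0, 118.0]]
loupe 0.74 [263.0, 170.0, 18.0, 15.0] 238 [[709.0, 94.0, 14.0], [725.0, 111.0, 37.0], [747.0, 131.0, 39.0]]
screwdriver 0.81 [308.0, 333.0, 106.0, 23.0] 1032 [[444.0, -256.0, 1.0], [482.0, -185.0, 22.0], [563.0, -150.0, 27.0]]
```

```bash
cat > b.py <<'E'
from h import *
out=[]
for n in ['top','side']:
    z=np.load(n+'0.npz'); p,d=z['p'],z['d']; c=cal(n)
    v,u=np.nonzero(d>0); P=world(c,np.c_[u,v],d[v,u])
    m=(P[:,2]>48)&(P[:,2]<62)&(P[:,0]>440)&(P[:,0]<790)&(P[:,1]>-230)&(P[:,1]<150)
    img=np.zeros((400,450),np.uint8); q=P[m]
    r=cv2.minAreaRect(q[:,:2].astype(np.float32)); print(n,'top rect',r, 'npts',m.sum())
    t=(P[:,2]>76)&(P[:,2]<95)&(np.hypot(P[:,0]-571,P[:,1]+21)<25)
    print('cap',np.median(P[t],0),P[t].min(0),P[t].max(0),t.sum(),cv2.minAreaRect(P[t][:,:2].astype(np.float32)))
    if n=='top': x,y,w,h=210,130,180,160
    else: x,y,w,h=205,150,160,180
    a=cv2.resize(p[y:y+h,x:x+w,::-1],(400*w//h if n=='side' else 400,400 if n=='side' else 400*h//w),interpolation=cv2.INTER_CUBIC)
    out.append(cv2.copyMakeBorder(a,0,400-a.shape[0],0,0,cv2.BORDER_CONSTANT))
cv2.imwrite('pics/crop0.png',np.hstack(out))
E
python3 b.py
```

```text
top top rect ((615.4804077148438, -32.53419494628906), (269.38372802734375, 200.42843627929688), 59.03904342651367) npts 9485
cap [573.22658728 -20.19790012  86.33551155] [561.06486709 -30.44784547  78.80492359] [584.11435011 -11.76635312  89.55874146] 76 ((572.8626708984375, -21.06945037841797), (13.757431030273438, 23.087247848510742), 56.9488410949707)
side top rect ((615.9161376953125, -30.6590576171875), (271.2452087402344, 199.9497833251953), 59.03515625) npts 9702
cap [571.9880755  -21.68792435  85.16580507] [560.38231831 -30.43206037  76.30494976] [585.16352321  -9.4194054   88.68179023] 112 ((573.2302856445312, -19.77587127685547), (13.821340560913086, 23.693737030029297), 58.24492263793945)
```

View pics/crop0.png

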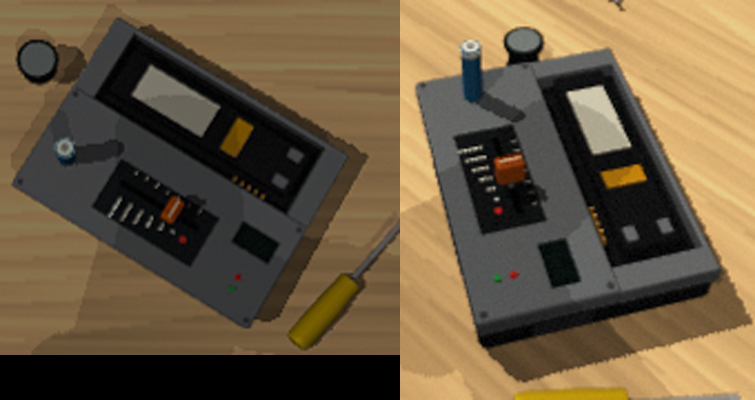

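The crops show the charger turned about -31°, with its +y end (cell, loupe) at upper left. The lever cap is at about (172,208) in the top crop, between the off dot (183,240) and the pip ticks. It measures close to click 2: local y is about -12 mm. I'll plan the approach to its +y side.

```bash
cat >> h.py <<'E'
C=np.array([615.7,-31.6]); A=np.radians(59.04); Y=np.array([np.cos(A),np.sin(A)]); X=np.array([Y[1],-Y[0]])
from scipy.spatial.transform import Rotation as Ro
def state():
    s=readout.sense(); q=s['ee_rot']; R=Ro.from_quat([q[1],q[2],q[3],q[0]]).as_matrix(); p=np.array(s['eef_pos'])
    print('t',round(s['time_s'],2),'p',p.round(1),'local',(X@(p[:2]-C)).round(1),(Y@(p[:2]-C)).round(1),'F',np.round(s['force'],1),'Fy',round(float(Y@s['force'][:2]),2),'grip',round(s['grip_width'],3),'zaxis',R[:,2].round(3))
    return s,R,p
def shift(lx,ly,z,p0=None):
    s,R,p=state(); p=p if p0 is None else np.array(p0)
    g=np.append(C+X*lx+Y*ly,z); xt=R[:2,0]; tw=-np.degrees(A-np.arctan2(xt[1],xt[0]))
    print('target',g.round(1),'shift cm',((g-p)@R/10).round(2),'twist',round(tw,1))
E
python3 -c "
from h import *
shift(-42,18,200,[150.011,-503.118,231.294])"
```

```text
t 0.7 p [ 150.  -503.1  231.3] local -156.8 -643.9 F [ 0.3 -0.4  0.1] Fy -0.19 grip 0.998 zaxis [-0.  0. -1.]
target [588.9   5.4 200. ] shift cm [ 56.6  -36.19   3.13] twist -42.4
```

Emit:
step_arm(
  plan="56.6 -36.2 3.1 -42.4 0; 56.6 -36.2 3.1 -42.4 0; 56.6 -36.2 3.1 -42.4 0; 56.6 -36.2 3.1 -42.4 0; 56.6 -36.2 3.1 -42.4 0; 56.6 -36.2 3.1 -42.4 0; 56.6 -36.2 3.1 -42.4 0; 56.6 -36.2 3.1 -42.4 0; 56.6 -36.2 3.1 -42.4 0; 56.6 -36.2 3.1 -42.4 0",
  grip_force=40,
)

```text
time_s: 1.7
eef_pos: [477.5, -123.1, 208.4]
ee_rot: [0.0, 0.87, 0.493, 0.0]
force: [-0.6, -0.5, 0.3]
grip_width: -0.0
```

```bash
python3 -c "
from h import *
shift(-42,18,200)"
```

```text
t 1.7 p [ 477.5 -123.1  208.4] local -71.5 -149.6 F [-0.6 -0.5  0.3] Fy -0.78 grip -0.0 zaxis [ 0.001 -0.    -1.   ]
target [588.9   5.4 200. ] shift cm [16.76  2.94  0.84] twist -0.0
```

Emit:
step_arm(
  plan="12 2.1 0 0 0; 12 2.1 0 0 0; 12 2.1 0 0 0; 12 2.1 0 0 0; 12 2.1 0 0 0; 12 2.1 0 0 0",
)

```text
time_s: 2.3
eef_pos: [555.6, -33.8, 208.3]
ee_rot: [0.0, 0.871, 0.492, -0.0]
force: [0.9, 0.2, -0.0]
grip_width: -0.002
```

```bash
cat > w.py <<'E'
from h import *
import sys
shift(-42,18,100)
p,d=cams.capture('wrist'); c=cal('wrist'); 
for r in spotter.regions_of('wrist','lever_cap')[:2]:
    P=cloud(c,r['pixels'],d); print(r['conf'],r['extent'],np.median(P,0).round(1), cv2.minAreaRect(P[P[:,2]>80][:,:2].astype(np.float32)) if (P[:,2]>80).sum()>5 else '')
cv2.imwrite(f'pics/w{sys.argv[1]}.png',p[:,:,::-1])
E
python3 w.py 1
```

```text
t 2.3 p [555.6 -33.8 208.3] local -50.4 -32.8 F [ 0.9  0.2 -0. ] Fy 0.66 grip -0.002 zaxis [-0. -0. -1.]
target [588.9   5.4 100. ] shift cm [ 5.08  0.83 10.83] twist -0.1
0.79 [265.1, 158.8, 28.0, 19.8] [573.1 -18.2  85.8] ((572.6688842773438, -19.301700592041016), (13.115854263305664, 21.986507415771484), 58.80570602416992)
```

View pics/w1.png

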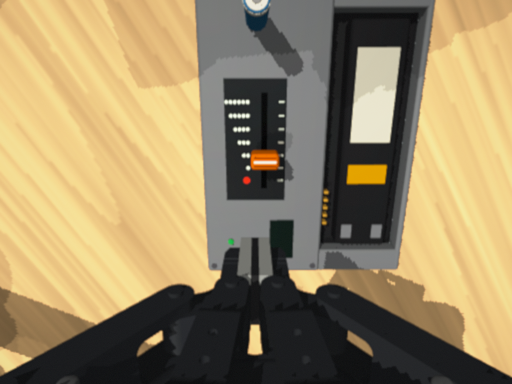

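The wrist view is aligned with the charger: the orange cap is at (265,160), the red off dot at (246,181), and the three-pip tick near row 142. The depth-based cap position agrees with click 2. Next I move to the +y side and descend to about z = 69.

```bash
cat > t.py <<'E'
from h import *
p=cv2.imread('pics/w1.png')[:,:,::-1].astype(int); c=cal('wrist')
W=(p.min(2)>170); W[:90]=0; W[200:]=0; W[:,:222]=0; W[:,290:]=0
W[:,252:276]=0
n,l,s,ce=cv2.connectedComponentsWithStats(W.astype(np.uint8))
for i in range(1,n):
    g=onz(c,ce[i],52)[0][:2]-C
    if ce[i][0]>275: print('tick',ce[i].round(1),s[i][4],(X@g).round(1),(Y@g).round(1))
for uv in [(246.5,181)]:
    g=onz(c,uv,52)[0][:2]-C; print('dot',(X@g).round(1),(Y@g).round(1))
for uv in [(264,93),(264,188)]:
    g=onz(c,uv,52)[0][:2]-C; print('slot',(X@g).round(1),(Y@g).round(1))
E
python3 t.py
```

```text
tick [281.  101.4] 8 -27.4 35.5
tick [281.  115.2] 6 -27.2 23.6
dot -59.0 -37.9
slot -42.6 42.7
slot -42.1 -44.9
```

Emit:
step_arm(
  plan="5.1 0.8 0 0 0; 5.1 0.8 0 0 0; 5.1 0.8 6 0 0; 5.1 0.8 10.8 0 0; 5.1 0.8 12 0 0; 5.1 0.8 12 0 0; 5.1 0.8 12 0 0",
)

```text
time_s: 3.1
eef_pos: [589.7, 6.0, 89.5]
ee_rot: [0.001, 0.871, 0.492, 0.001]
force: [1.2, 0.1, -0.2]
grip_width: -0.001
```

```bash
python3 -c "
from h import *
shift(-42,12,70)"
```

```text
t 3.1 p [589.7   6.   89.5] local -41.6 18.8 F [ 1.2  0.1 -0.2] Fy 0.7 grip -0.001 zaxis [ 0.001 -0.    -1.   ]
target [5.859e+02 3.000e-01 7.000e+01] shift cm [-0.68 -0.04  1.95] twist -0.1
```

Emit:
step_arm(
  plan="0 0 1.2 0 0; 0 0 1.9 0 0; 0 0 1.9 0 0; -0.5 0 1.9 0 0; -0.8 0 1.9 0 0; -1 0 1.9 0 0; -1 0 1.9 0 0",
)

```text
time_s: 3.8
eef_pos: [584.1, -2.3, 69.5]
ee_rot: [0.0, 0.87, 0.492, 0.0]
force: [0.2, -0.0, -0.5]
grip_width: -0.001
```

```bash
python3 -c "
from h import *
shift(-42,-18,70)"
```

```text
t 3.8 p [584.1  -2.3  69.5] local -42.2 8.9 F [ 0.2 -0.  -0.5] Fy 0.11 grip -0.001 zaxis [ 0. -0. -1.]
target [570.4 -25.4  70. ] shift cm [-2.69  0.02 -0.05] twist -0.1
```

Emit:
step_arm(
  plan="-0.2 0 0 0 0; -0.4 0 0 0 0; -0.6 0 0 0 0; -0.8 0 0 0 0; -1 0 0 0 0; -1.2 0 0 0 0; -1.4 0 0 0 0; -1.6 0 0 0 0; -1.8 0 0 0 0; -2 0 0 0 0",
)

```text
time_s: 4.8
eef_pos: [573.7, -19.2, 69.2]
ee_rot: [0.0, 0.87, 0.493, -0.0]
force: [0.7, 1.1, -0.7]
grip_width: 0.001
```

```bash
cat > m.py <<'E'
from h import *
import sys
shift(-42,float(sys.argv[1]),70)
for n in ['top','side']:
    p,d=cams.capture(n); c=cal(n); cv2.imwrite(f'pics/{n}{sys.argv[2]}.png',p[:,:,::-1])
    h=cv2.cvtColor(p,cv2.COLOR_RGB2HSV); hh=(h[...,0]<14)&(h[...,1]>150)&(h[...,2]>60)&(d>0)
    v,u=np.nonzero(hh); P=world(c,np.c_[u,v],d[v,u]); g=P[:,:2]-C
    k=(P[:,2]>60)&(P[:,2]<95)&(abs(g@X+42)<18)&(abs(g@Y)<50)
    if k.sum()<3: print(n,'none'); continue
    print(n,'orange n',k.sum(),'y range',np.percentile(g[k]@Y,[3,97]).round(1),'x',np.percentile(g[k]@X,[3,97]).round(1))
    t=k&(P[:,2]>82)
    if t.sum()>3: print('   top y',np.percentile(g[t]@Y,[3,50,97]).round(1), t.sum())
    for r in spotter.regions_of(n,'lever_cap')[:1]:
        Q=cloud(c,r['pixels'],d); 
        if len(Q): print('   spot',round(r['conf'],2),np.percentile((Q[:,:2]-C)@Y,[3,50,97]).round(1))
E
python3 m.py -18 2
```

```text
t 4.8 p [573.7 -19.2  69.2] local -42.4 -11.0 F [ 0.7  1.1 -0.7] Fy 1.36 grip 0.001 zaxis [-0. -0. -1.]
target [570.4 -25.4  70. ] shift cm [-0.7   0.04 -0.08] twist -0.0
top none
side orange n 142 y range [-36.9 -25.1] x [-54.  -32.2]
   top y [-36.7 -33.3 -24.6] 69
   spot 0.73 [-36.9 -34.9 -25.8]
```

Emit:
step_arm(
  plan="-0.1 0 0 0 0; -0.2 0 0 0 0; -0.3 0 0 0 0; -0.4 0 0 0 0; -0.5 0 0 0 0; -0.5 0 0 0 0",
)

```text
time_s: 5.55
eef_pos: [571.2, -23.4, 69.2]
ee_rot: [-0.0, 0.87, 0.492, -0.0]
force: [-0.8, -0.0, 0.3]
grip_width: -0.001
```

```bash
python3 m.py -18 3
```

```text
t 5.55 p [571.2 -23.4  69.2] local -42.4 -15.9 F [-0.8 -0.   0.3] Fy -0.47 grip -0.001 zaxis [-0. -0. -1.]
target [570.4 -25.4  70. ] shift cm [-0.21  0.04 -0.08] twist -0.0
top none
side orange n 146 y range [-42.3 -30.8] x [-54.1 -31.8]
   top y [-42.2 -38.7 -30.5] 66
   spot 0.52 [-42.2 -40.1 -30.7]
```

Emit:
step_arm(
  plan="-0.1 0 0 0 0; -0.2 0 0 0 0; -0.2 0 0 0 0",
)

```text
time_s: 6.0
eef_pos: [570.4, -24.7, 69.3]
ee_rot: [-0.0, 0.87, 0.492, 0.0]
force: [2.2, 3.8, -1.0]
grip_width: 0.0
```

Emit:
step_arm(
  plan="-0.1 0 0 0 0; -0.1 0 0 0 0",
)

```text
time_s: 6.2
eef_pos: [570.3, -24.8, 69.3]
ee_rot: [-0.0, 0.87, 0.492, 0.001]
force: [5.3, 7.8, -1.9]
grip_width: 0.003
```

```bash
python3 m.py -19 4
```

```text
t 6.2 p [570.3 -24.8  69.3] local -42.4 -17.5 F [ 5.3  7.8 -1.9] Fy 9.46 grip 0.003 zaxis [ 0.002  0.002 -1.   ]
target [569.9 -26.3  70. ] shift cm [-0.15  0.04 -0.07] twist -0.0
top none
side orange n 145 y range [-42.6 -30.7] x [-54.  -31.9]
   top y [-42.4 -39.3 -30.3] 66
   spot 0.65 [-42.6 -40.7 -33.4]
```

Emit:
step_arm(
  plan="1 0 0 0 0; 1.2 0 0 0 0; 1.2 0 -4 0 0; 1.2 0 -5 0 0; 1.2 0 -5 0 0; -2 0 -5 0 0; -4.7 0 -5 0 0; -4.7 0 -5 0 0; -4.7 0 -5 0 0; -4.7 0 -5 0 0",
)

```text
time_s: 7.35
eef_pos: [545.6, -65.6, 118.6]
ee_rot: [-0.0, 0.87, 0.493, -0.0]
force: [0.2, -0.8, 0.0]
grip_width: 0.002
```

```bash
python3 m.py -66 5;python3 w.py 5
```

```text
t 7.35 p [545.6 -65.6 118.6] local -42.7 -65.3 F [ 0.2 -0.8  0. ] Fy -0.55 grip 0.002 zaxis [-0.001  0.    -1.   ]
target [545.7 -66.6  70. ] shift cm [-0.07  0.07  4.86] twist -0.0
top none
side orange n 97 y range [-42.2 -30.5] x [-54.1 -33.6]
   top y [-42.  -38.8 -29.2] 28
   spot 0.67 [-42.3 -40.8 -31.6]
t 7.5 p [545.7 -65.6 119. ] local -42.6 -65.2 F [ 0.8  0.1 -0.2] Fy 0.48 grip -0.002 zaxis [-0.  0. -1.]
target [588.9   5.4 100. ] shift cm [8.32 0.06 1.9 ] twist 0.0
0.92 [255.7, 171.9, 40.8, 30.1] [561.4 -38.9  85.6] ((560.3340454101562, -40.29769515991211), (13.708577156066895, 23.521240234375), 59.8466796875)
```

Emit:
step_arm(
  plan="0 0.1 3 0 0; 0 0.1 4.9 0 0; 0 0.1 4.9 0 0; 0.4 0.1 4.9 0 0; 0.8 0.1 4.9 0 0; 0.8 0.1 4.9 0 0",
)

```text
time_s: 8.2
eef_pos: [551.3, -59.4, 71.3]
ee_rot: [0.001, 0.87, 0.493, 0.001]
force: [1.2, 0.6, 1.2]
grip_width: -0.004
```

```bash
python3 m.py -50 6
```

```text
t 8.2 p [551.3 -59.4  71.3] local -40.9 -57.0 F [1.2 0.6 1.2] Fy 1.07 grip -0.004 zaxis [ 0.002 -0.001 -1.   ]
target [554.  -52.9  70. ] shift cm [ 0.7  -0.11  0.13] twist 0.0
top none
side orange n 8 y range [-40.5 -31.3] x [-54.1 -53. ]
```

Emit:
step_arm(
  plan="0.2 0 0 0 0; 0.4 0 0 0 0; 0.5 0 0 0 0; 0.6 0 0 0 0; 0.7 0 0 0 0; 0.8 0 0 0 0; 0.9 0 0 0 0; 1 0 0 0 0; 1.1 0 0 0 0; 1.2 0 0 0 0",
)

```text
time_s: 9.35
eef_pos: [556.7, -49.3, 70.2]
ee_rot: [-0.0, 0.87, 0.492, 0.0]
force: [-0.0, -0.1, -0.1]
grip_width: 0.005
```

```bash
python3 m.py -36 7; python3 w.py 7
```

```text
t 9.35 p [556.7 -49.3  70.2] local -41.5 -45.5 F [-0.  -0.1 -0.1] Fy -0.13 grip 0.005 zaxis [ 0.  0. -1.]
target [561.2 -40.9  70. ] shift cm [ 0.95 -0.05  0.02] twist -0.0
top none
side orange n 5 y range [-29.3 -23. ] x [-54.4 -53.7]
t 9.5 p [556.6 -49.4  70.2] local -41.5 -45.6 F [-0.2  0.   0.2] Fy -0.09 grip 0.001 zaxis [-0.  0. -1.]
target [588.9   5.4 100. ] shift cm [ 6.36 -0.05 -2.98] twist -0.0
0.65 [254.7, 213.6, 55.0, 41.1] [567.9 -27.7  85.4] ((566.6158447265625, -29.671358108520508), (13.528288841247559, 23.505399703979492), 59.809871673583984)
```

Click one is confirmed: the cap is at local y of about -23.6 and the force is zero. Now on to click two.

Emit:
step_arm(
  plan="0.3 0 0 0 0; 0.5 0 0 0 0; 0.6 0 0 0 0; 0.7 0 0 0 0; 0.8 0 0 0 0; 0.9 0 0 0 0; 1 0 0 0 0; 1.1 0 0 0 0; 1.2 0 0 0 0; 1.2 0 0 0 0",
)

```text
time_s: 10.6
eef_pos: [562.9, -39.0, 70.2]
ee_rot: [-0.0, 0.87, 0.493, 0.0]
force: [0.0, -0.7, 0.3]
grip_width: -0.003
```

```bash
python3 w.py 8; python3 m.py -36 8
```

```text
t 10.6 p [562.9 -39.   70.2] local -41.5 -33.5 F [ 0.  -0.7  0.3] Fy -0.56 grip -0.003 zaxis [ 0.  0. -1.]
target [588.9   5.4 100. ] shift cm [ 5.16 -0.06 -2.98] twist -0.0
0.84 [252.4, 214.3, 60.5, 42.3] [574.  -17.6  85.3] ((572.9041748046875, -19.78519630432129), (13.81827449798584, 24.006925582885742), 59.03815460205078)
0.3 [440.8, 172.6, 142.5, 345.2] [664.1 -47.1  55. ] ((605.3783569335938, -51.7295036315918), (1.9836503267288208, 14.110787391662598), 59.951133728027344)
t 10.7 p [562.8 -39.2  70.2] local -41.4 -33.7 F [-0.   0.4 -0.2] Fy 0.34 grip -0.001 zaxis [ 0.  0. -1.]
target [561.2 -40.9  70. ] shift cm [-0.23 -0.06  0.02] twist -0.0
top none
side orange n 7 y range [-15.8  -8.6] x [-54.2 -53.7]
   spot 0.49 [-133.4  -77.6  118.5]
```

Click two is confirmed: the cap is at local y of about -11.9. The same push again should give click three.

Emit:
step_arm(
  plan="0.3 0 0 0 0; 0.5 0 0 0 0; 0.6 0 0 0 0; 0.7 0 0 0 0; 0.8 0 0 0 0; 0.9 0 0 0 0; 1 0 0 0 0; 1.1 0 0 0 0; 1.2 0 0 0 0; 1.2 0 0 0 0",
)

```text
time_s: 11.85
eef_pos: [569.1, -28.7, 70.2]
ee_rot: [-0.0, 0.87, 0.493, 0.0]
force: [0.1, -0.8, 0.2]
grip_width: 0.0
```

```bash
python3 w.py 9; python3 m.py -36 9
```

```text
t 11.85 p [569.1 -28.7  70.2] local -41.5 -21.5 F [ 0.1 -0.8  0.2] Fy -0.64 grip 0.0 zaxis [ 0.  0. -1.]
target [588.9   5.4 100. ] shift cm [ 3.95 -0.06 -2.98] twist -0.0
t 11.95 p [569.  -28.9  70.2] local -41.4 -21.7 F [-0.2  0.5 -0.5] Fy 0.32 grip -0.0 zaxis [-0.  0. -1.]
target [561.2 -40.9  70. ] shift cm [-1.43 -0.05  0.02] twist -0.0
top none
side orange n 5 y range [-5.2 -0.4] x [-54.3 -53.6]
```

Now back off, lift, and move the hand well clear (toward -y), then verify.

Emit:
step_arm(
  plan="-0.5 0 0 0 0; -1.5 0 0 0 0; -2 0 -3 0 0; -2 0 -7 0 0; -2 0 -11 0 0; -4 0 -13 0 0; -8 0 -14 0 0; -12 0 -14 0 0; -12 0 -14 0 0; -12 0 -14 0 0",
)

```text
time_s: 13.1
eef_pos: [506.7, -132.6, 210.3]
ee_rot: [-0.0, 0.871, 0.492, 0.0]
force: [0.1, 0.3, 0.7]
grip_width: -0.006
```

```bash
python3 w.py 10; python3 m.py -36 10; cat > v.py <<'E'
from h import *
for n in ['top','side']:
    p,d=cams.capture(n); c=cal(n)
    for t in ['pack','cell','loupe','screwdriver']:
        for r in spotter.regions_of(n,t)[:1]:
            P=cloud(c,r['pixels'],d); print(n,t,round(r['conf'],2),np.round(r['extent']).tolist(),np.median(P,0).round(1))
E
python3 v.py
```

```text
t 13.1 p [ 506.7 -132.6  210.3] local -41.5 -142.7 F [0.1 0.3 0.7] Fy 0.29 grip -0.006 zaxis [ 0.  0. -1.]
target [588.9   5.4 100. ] shift cm [16.07 -0.1  11.04] twist -0.2
0.77 [254.8, 7.0, 32.5, 13.8] [576.  -13.9  84.5] ((576.64501953125, -13.040796279907227), (6.5101637840271, 23.311614990234375), 58.711700439453125)
t 13.2 p [ 507.3 -131.5  210.1] local -41.6 -141.4 F [ 0.5 -0.3  0.4] Fy -0.0 grip 0.004 zaxis [-0.  0. -1.]
target [561.2 -40.9  70. ] shift cm [10.54 -0.04 14.02] twist -0.0
top orange n 61 y range [-6.8  5.6] x [-53.6 -31.4]
   top y [-6.8 -1.1  5.3] 58
   spot 0.45 [-7.4 -0.5  5.9]
side orange n 96 y range [-6.8  2. ] x [-54.2 -33.5]
   top y [-6.1 -3.3  4.9] 30
top pack 0.78 [306.0, 185.0, 92.0, 62.0] [661.3 -59.8  55.3]
side pack 0.62 [309.0, 239.0, 45.0, 61.0] [ 632.4 -105.1   55.3]
side screwdriver 0.78 [309.0, 333.0, 106.0, 17.0] [ 481.5 -185.9   22.4]
```

View pics/w10.png

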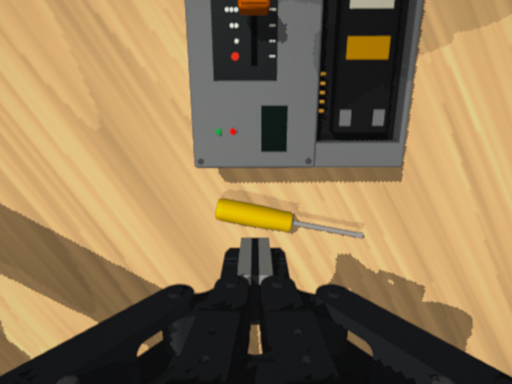

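The wrist picture shows the cap at (255,7) beside the three-pip tick, with the screwdriver undisturbed. I'll check the cell and loupe in the top picture.

```bash
python3 - <<'E'
import cv2,numpy as np
a=cv2.imread('pics/top0.png')[120:300,200:390];b=cv2.imread('pics/top10.png')[120:300,200:390]
cv2.imwrite('pics/cmp.png',cv2.resize(np.hstack([a,b]),None,fx=2.1,fy=2.1,interpolation=cv2.INTER_CUBIC))
E
```

```text
(no output)
```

View pics/cmp.png

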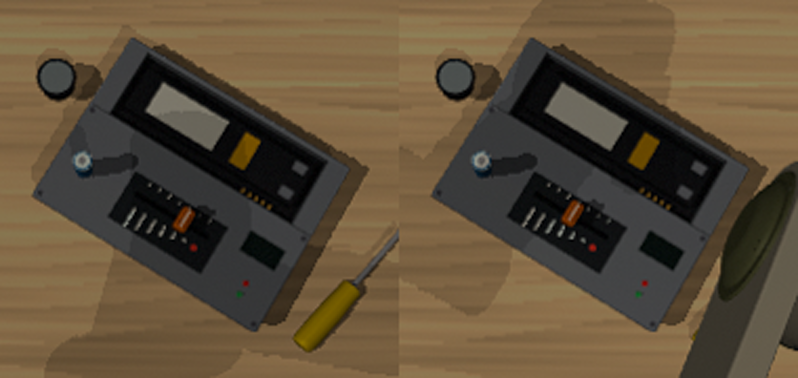

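Comparing before and after, the cell (82,160), loupe (56,78) and pack are unmoved. The cap has shifted one click, from (184,218) to (573-399=174,212), and the arm is clear of everything.

```bash
python3 -c "
from h import *
state(); print(workorder.finish_job())"
```

```text
t 13.9 p [ 507.2 -131.9  210.2] local -41.5 -141.8 F [0.3 0.9 0.4] Fy 0.88 grip -0.001 zaxis [-0. -0. -1.]
the job is handed in; nothing more can be done
None
```

The lever is on the third click (three cells), the hand is clear, and the job was handed in at 13.9 s; no verdict was reported.

- **Off stop:** The lever started in click 2. With the fingers shut I pushed it back until it held against about 9.5 N, with the cap at local y of about -36.
- **Counting:** I then crossed over it and pushed the other way, one click at a time, stopping after each. Clicks one and two measured about 12.4 and 24.1 mm from off. After the third, the top camera put the cap at about -0.6 mm from the slot centre, or 35.4 mm against the nominal 36.
- **Other things:** The before and after pictures show the pack, cell and loupe unmoved. The screwdriver matches its first position in the side view.

**Checks that failed or were partial:**
- After the final withdrawal, the spotter missed the cell and loupe in both views, so I compared those by eye in the pictures.
- It also missed the screwdriver from above, where the arm hid it.
- The wrist camera lost the cap right after the third push and showed only part of it after withdrawal.
- The side camera's partial view of the cap gave about -2 mm, which still fits the third click.

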